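# Set the inflator four clicks higher and start it

## Robot

A 7-joint arm with a two-finger parallel gripper is mounted at the origin on the work surface. World frame = base frame: x ahead of the robot, y to its left, z up, the work surface at z = 0. Lengths are in m, angles in rad, forces in N, time in s.
With the tool pointing down it reaches from about 0.35 to 0.9 m from the base axis. Payload 8.1 kg.
Tool frame: the origin (TCP) lies midway between the tips of the shut fingers; the grasp point (between the pads) lies 19 mm behind it (arm.pinch_z is the distance from the TCP to the grasp point, in m); z points along the fingers, y is the direction in which the jaws open and shut (so a half turn about z gives the same grasp; the last joint's range is limited). The gripper opens to 92 mm and grips with 3 to 60 N. Pads are 19 mm wide; open, the fingers measure 130 mm over their backs; the gripper's body (75 mm by 190 mm) begins 47 mm behind the grasp point.
Start: joints at [-1.336, 0.434, 0.025, 1.573, -0.012, 1.134, -0.075], TCP at [0.207, 0.59, 0.205] pointing down, gripper open.
Joint ranges: [-2.62, 2.62], [-0.44, 2.09], [-1.27, 1.32], [0.08, 2.57], [-1.32, 4.46], [0.12, 2], [-2.74, 2.74]. Speed limits (rad/s): [2.22, 2.22, 3.01, 3.01, 3.14, 3.14, 3.14].

## Interface

Orientations are given as a rotation vector (axis times angle).
In Python, from cell import arm, eyes gives the robot as it stands.
- The arm moves only by the tool apply_moves, never from a script. Its argument "targets" is one flat list of numbers, 5 for each row, row after row: the closure, from 0 (fully open) to 1 (shut), then the shift along the tool's x, y, z each as a share of 40 cm, from -1 to 1, then the turn about the tool's z as a share of pi/2 rad, from -1 to 1. A call has 1 to 20 rows; each row shifts and turns the commanded pose from where the row before left it, along the tool's axes as they then stand; what a row does not reach is not made up. A row lasts 1/8 s, in which the tool goes at most 62.5 mm and 10.7 degrees, less where a joint would pass 70% of its speed; a pose out of reach is approached as far as the arm can. A call with a number of a shift or a turn outside -1 to 1 is refused whole. A call with a gripper value outside its range is refused whole. The fingers move at their own pace and stop on an object; "grip_force" is the grip in N (left out, the last holds). Time passes only in rows, so rows that do not move let the fingers close. It gives the time, the measured TCP pose, the force and the opening at its end, in the units of the state.
- arm.observe(): the state, without advancing time (a new reading comes with each control period).
- eyes.get_image(name): name is "scene" or "top" or "wrist"; returns the picture (384x512x3 uint8, red, green, blue); there is no depth.
- eyes.camera_params(name): a dict with "camera_matrix" (3x3 intrinsics, pixels), "xyz" and "attitude" of the camera in the world; the wrist camera has in their place "hand_eye" (4x4, takes a point from camera to tool coordinates, whose origin is the TCP and whose axes are the flange's). Camera axes: x right, y down, z forward; pixel columns grow to the right and rows downward; lengths in m; the calibration is good to about 2 mm. The wrist camera is an equidistant fisheye: a pixel r from the principal point sees the ray r / f radians off the axis. A picture is of the moment at which its call begins: read the wrist's pose just before it. camera_params takes no time and is no camera call.
- arm.sign_off(): hands the job in, once; it reports no verdict.
The state is a dict: "clock": time; "joints": joint angles; "dq": joint speeds; "joint_efforts": joint torques, N m; "position": TCP position; "ee_rot": TCP orientation; "force": force on the tool from outside, world axes, zero at the start; "ft_torque": the same for the moment, N m; "width": opening from 0.0 (shut) to 1.0 (fully open).
Only numpy, scipy, OpenCV 4.12 (cv2) and the standard library are available. Lean on these libraries where they do the work, as an engineer would, in place of code of your own. Each camera call takes 0.05 s, during which the arm holds its last target.

## Task

With a fingertip, gently push the large three-lobed dial on the tyre-inflator box round by exactly four clicks clockwise (seen from above) from where it stands, then press the push button on the small separate box fully down and let it spring back. Grip and lift nothing, do not shove the button box about, and leave the small round knob and the other things on the bench as they are.

Things in the scene. Friction and masses are not known exactly. Their poses are not given: they have to be found in the camera images.
- dial: Large dial lying flat on the inflator box: a flat aluminium skirt (50 mm radius, top 9 mm above the origin) carrying a black hub of 20 mm radius and three alike upright round lobes of 11 mm radius, centred 44 mm from the axis, 120 degrees apart, each joined to the hub by a 16 mm wide rib. Hub and lobes end 33 mm above the origin. Origin: on its upright axis at the box's top face, 75 mm above the bench.
- dial_center (a point): Point on the dial's upright axis level with the flat tops of hub and lobes, 108 mm above the bench. The gap between two neighbouring lobes is open from above, 54 mm wide at the lobes' radius; its floor (the skirt) is 24 mm below this point. The dial clicks into a stop every 24 degrees (white ticks on the box are one click apart); four clicks are 96 degrees.
- dial_mark (a point): Top centre of the marked lobe (white line), 44 mm from the axis. Leaving a stop takes about 5 N at a lobe, then less and less until half-way (12 degrees), up to which the dial springs back if let go; past it the dial snaps on into the next stop by itself and stays. It starts in one of several stops. It can turn over 6 clicks clockwise from the start, under 3 anticlockwise.
- regulator: Tyre-inflator box, painted grey steel, 200 x 200 mm, 75 mm high, fixed to the bench; origin at the centre of its underside, z up, front towards -x. On top: the large dial, its axis at x -30, y 0 mm; a flat round pressure gauge of 27 mm radius, 6 mm high, at x 66, y 58 mm; the small plain knob at x 66, y -58 mm.
- flow_knob_mark (a point): Outer end of the white line on top of the small plain round knob (14 mm radius, 17 mm high, turns stiffly) in a rear corner of the inflator box: 12 mm from the knob's axis, 92 mm above the bench. To be left alone.
- station: Push-button box, painted grey steel, 100 x 100 mm, 55 mm high, about 1.5 kg, standing loose on the bench; origin at the centre of its underside. A steel collar of 30 mm radius and 6 mm height lies on the middle of its top, and the black push button stands in the middle of the collar.
- button_top (a point): Centre of the top of the push button: black, round, 22 mm radius, standing 14 mm above its collar, 75 mm above the bench when out.
- start_button (a joint): Travel of the push button in m: 0 out, 0.007 fully down. It is sprung: it begins to move at about 1 N and is fully down at about 4 N.
- can_a: Black spray can, 65 mm diameter, 195 mm tall, standing; origin at the centre of its foot. Leave alone.
- can_b: Second spray can, the same as the first. Leave alone.
- tub: White tub of grease, 76 mm diameter, 75 mm tall, standing; origin at the centre of its foot. Leave alone.
- socket: Dark steel wrench socket, 34 mm diameter, 60 mm tall, standing; origin at the centre of its foot. Leave alone.
- wrench: Steel spanner lying on the bench along its own x axis. Leave alone.
- brush: Hand brush lying on the bench along its own x axis. Leave alone.
- battery: Black drill battery, 75 x 60 mm, 60 mm tall; origin at the centre of its underside. Leave alone.

How it is judged:
By the outcome, as a careful person would: the job done as asked, in the order asked, and still so for the second after the job is handed in, with the robot touching nothing.
It also fails if it takes over 62 s, if anything falls off the work surface, if the arm or the gripper's body presses on something with over 40 N, if the wrist force passes 120 N, or if a joint passes its speed limit or range.

## Working session

There is one attempt and no reset: what is moved stays moved. The work goes in short steps, Python scripts to look and compute and a tool call to move; the robot and the scene stay as the last step left them, time stands still between calls to the robot, and variables do not carry over. Pictures are saved under pics/ and viewed, and the job is handed in when it is done.

Besides the shell and the picture viewer there is one more tool, called after "Emit:" by a JSON object that holds its "name" and its "arguments". apply_moves: Moves the arm, as the interface text tells. Its arguments: {"type":"object","properties":{"targets":{"type":"array"},"grip_force":{"type":"number"}},"required":["targets"]}

```bash
mkdir -p pics; ls
python3 - <<'E'
from cell import arm, eyes
import cv2
o=arm.observe()
for k,v in o.items(): print(k,v)
for n in ["scene","top","wrist"]:
    im=eyes.get_image(n); cv2.imwrite(f"pics/{n}0.png",im[:,:,::-1]); print(n,eyes.camera_params(n))
E
```

```text
pics
clock 0.0
joints [-1.33563037  0.43522142  0.02499088  1.57412261 -0.01160182  1.13400818
 -0.07510132]
dq [ 0.00071716 -0.00102932  0.00077289 -0.00074005  0.00053471  0.00026244
 -0.00015562]
joint_efforts [ 5.77567207e-04 -6.67885709e+01  9.85260867e-01 -3.14428961e+01
 -6.03842712e-02  4.33325849e-02  1.76961130e-04]
position [0.20699351 0.5891293  0.20443633]
ee_rot [-5.28159530e-01 -3.09675456e+00  2.52879527e-03]
force [ 0.20618503  0.06436584 -0.63793038]
ft_torque [ 0.00376717  0.02065532 -0.01379268]
width 0.9981162132521714
scene {'camera_matrix': array([[484.11083926,   0.        , 256.00618959],
       [  0.        , 484.11083926, 195.45448666],
       [  0.        ,   0.        ,   1.        ]]), 'xyz': array([ 1.6343015 , -0.57649839,  0.91477759]), 'attitude': array([-1.95166942, -1.10646374,  0.6079568 ])}
top {'camera_matrix': array([[460.95442387,   0.        , 252.29318766],
       [  0.        , 460.95442387, 195.60293294],
       [  0.        ,   0.        ,   1.        ]]), 'xyz': array([0.35771569, 0.01469315, 1.75184238]), 'attitude': array([-2.12818452,  2.16497811, -0.13056227])}
wrist {'camera_matrix': array([[297.31863964,   0.        , 251.31296623],
       [  0.        , 297.31863964, 195.37687917],
       [  0.        ,   0.        ,   1.        ]]), 'hand_eye': array([[ 8.24785752e-04, -9.61440843e-01, -2.75010590e-01,
         7.43955491e-02],
       [ 9.99999632e-01,  7.28145261e-04,  4.53498373e-04,
         4.57902251e-04],
       [-2.35764200e-04, -2.75010863e-01,  9.61441090e-01,
        -1.79385940e-01],
       [ 0.00000000e+00,  0.00000000e+00,  0.00000000e+00,
         1.00000000e+00]])}
```

Run:
```python
import cv2
for n in ["scene","top","wrist"]:
    im=cv2.imread(f"pics/{n}0.png"); cv2.imwrite(f"pics/{n}0b.png",cv2.resize(im,(768,576),interpolation=cv2.INTER_CUBIC))
```

```text
(no output)
```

View pics/top0b.png

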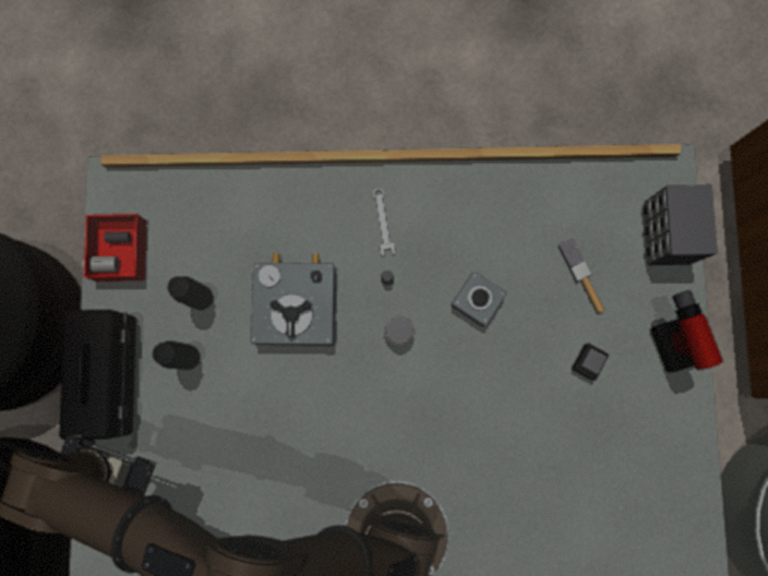

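View pics/scene0b.png

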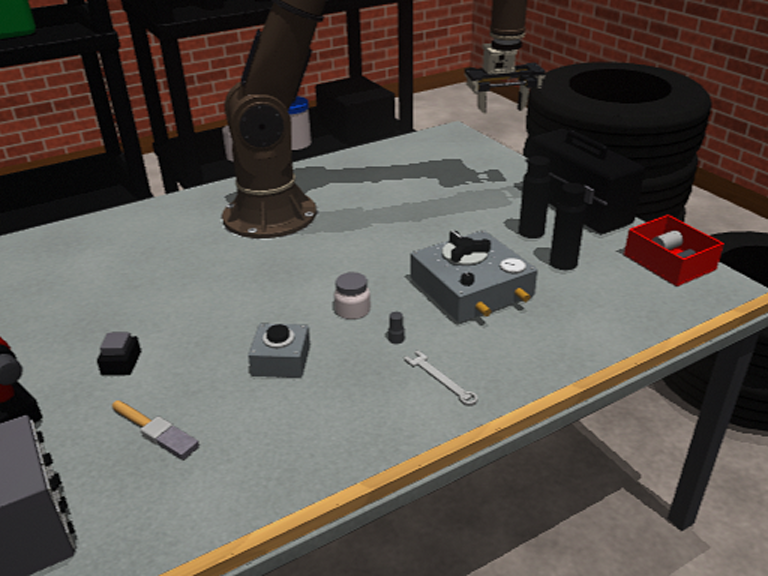

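The top view shows the inflator box around (293,305) in the enlarged picture, with the dial near (291,315). The button is at (480,297), the cans are left of the box, and the tub (399,332) and socket (387,278) stand between the two boxes.

Run:
```python
import cv2
im=cv2.imread("pics/top0.png")
a=cv2.resize(im[165:240,155:235],None,fx=7.5,fy=7.5,interpolation=cv2.INTER_CUBIC); cv2.imwrite("pics/ta.png",a)
a=cv2.resize(im[170:230,290:350],None,fx=8,fy=8,interpolation=cv2.INTER_CUBIC); cv2.imwrite("pics/tb.png",a)
im=cv2.imread("pics/scene0.png")
a=cv2.resize(im[145:220,265:365],None,fx=8,fy=8,interpolation=cv2.INTER_CUBIC); cv2.imwrite("pics/sa.png",a)
```

```text
(no output)
```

View pics/ta.png

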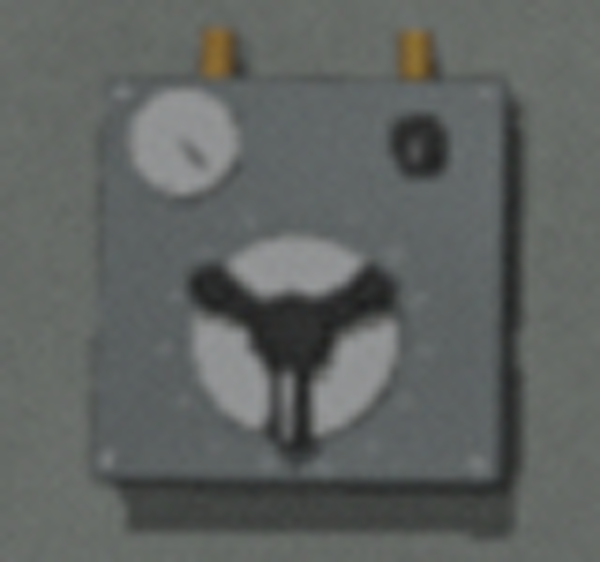

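View pics/tb.png

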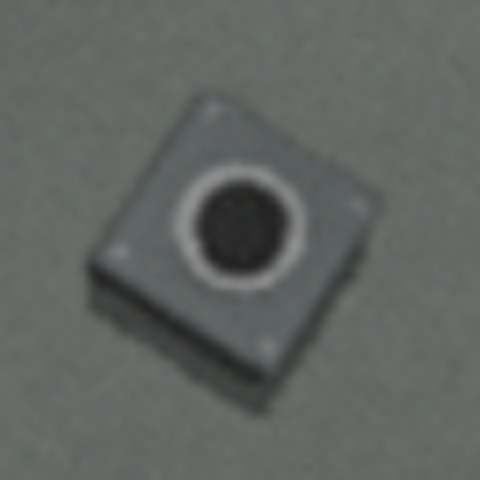

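View pics/sa.png

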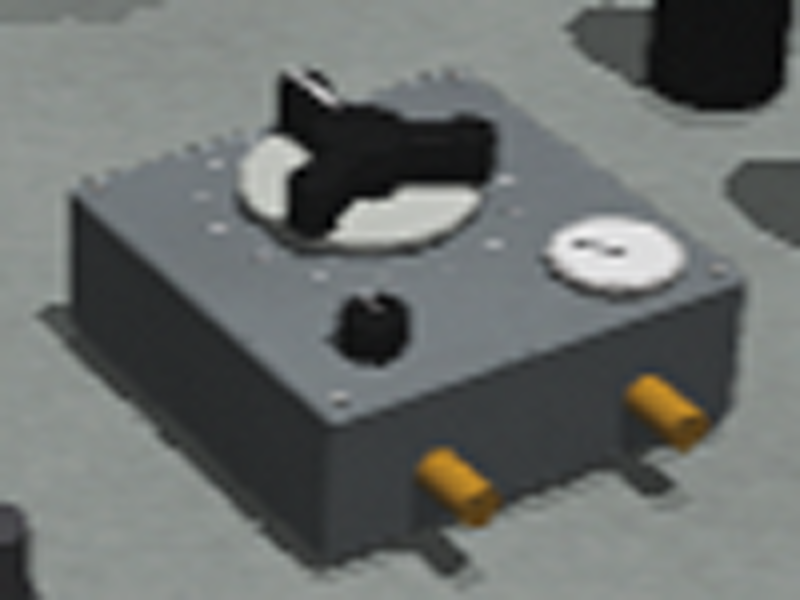

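```bash
cat > h.py <<'E'
import numpy as np, cv2
from scipy.spatial.transform import Rotation as R
from cell import arm, eyes
def ray(n,u,v):
    p=eyes.camera_params(n);K=p['camera_matrix'];d=np.array([(u-K[0,2])/K[0,0],(v-K[1,2])/K[1,1],1.])
    return p['xyz'],R.from_rotvec(p['attitude']).apply(d)
def onz(n,u,v,z):
    o,d=ray(n,u,v);return o+d*(z-o[2])/d[2]
def proj(n,P):
    p=eyes.camera_params(n);K=p['camera_matrix'];c=R.from_rotvec(p['attitude']).inv().apply(np.atleast_2d(P)-p['xyz'])
    return (c[:,:2]/c[:,2:])*K[0,0]+K[:2,2]
def wpose(s): return np.array(s['position']),R.from_rotvec(s['ee_rot'])
def wonz(u,v,z,s):
    p=eyes.camera_params('wrist');K=p['camera_matrix'];H=p['hand_eye']
    a=np.array([u-K[0,2],v-K[1,2]]);r=np.hypot(*a);t=r/K[0,0]
    d=np.array([*(a/max(r,1e-9)*np.sin(t)),np.cos(t)])
    pos,Rt=wpose(s);o=pos+Rt.apply(H[:3,3]);d=Rt.apply(H[:3,:3]@d)
    return o+d*(z-o[2])/d[2]
def wproj(P,s):
    p=eyes.camera_params('wrist');K=p['camera_matrix'];H=p['hand_eye'];pos,Rt=wpose(s)
    t=Rt.inv().apply(np.atleast_2d(P)-pos);c=(t-H[:3,3])@H[:3,:3]
    th=np.arctan2(np.hypot(c[:,0],c[:,1]),c[:,2]);r=np.hypot(c[:,0],c[:,1])
    return c[:,:2]/r[:,None]*(th*K[0,0])[:,None]+K[:2,2]
E
python3 - <<'E'
from h import *
f=lambda x0,y0,s,u,v:(x0+(u+.5)/s-.5,y0+(v+.5)/s-.5)
A=lambda u,v,z:onz('top',*f(155,165,7.5,u,v),z).round(4)
print('skirt',A(295,338,.084));print('hub',A(292,332,.108))
print('lobes',[A(*q,.108) for q in((210,288),(378,285),(291,440))])
print('screws',[A(*q,.075) for q in((122,92),(485,93),(107,460),(478,463))], 'gauge',A(184,142,.081),'knob',A(418,145,.092))
B=lambda u,v,z:onz('top',*f(290,170,8,u,v),z).round(4)
print('button',B(241,228,.075),'collar',B(241,228,.061),'screws',[B(*q,.055) for q in((213,106),(360,204),(117,250),(267,345))])
s=arm.observe();print(wpose(s)[1].as_matrix().round(3))
for n,q in dict(tub=(399,332),sock=(387,278),canA=(197,296),canB=(165,355)).items(): print(n,onz('top',q[0]/1.5,q[1]/1.5,.04).round(3))
E
```

```text
skirt [0.5342 0.2466 0.084 ]
hub [0.5346 0.2447 0.108 ]
lobes [array([0.5565, 0.2841, 0.108 ]), array([0.5565, 0.2034, 0.108 ]), array([0.4829, 0.2451, 0.108 ])]
screws [array([0.6587, 0.3334, 0.075 ]), array([0.6548, 0.1542, 0.075 ]), array([0.4772, 0.3394, 0.075 ]), array([0.4726, 0.1588, 0.075 ])] gauge [0.6321 0.3016 0.081 ] knob [0.6268 0.1855 0.092 ]
button [ 0.5696 -0.2134  0.075 ] collar [ 0.5714 -0.2153  0.061 ] screws [array([ 0.6296, -0.2052,  0.055 ]), array([ 0.5824, -0.2715,  0.055 ]), array([ 0.5629, -0.1585,  0.055 ]), array([ 0.5176, -0.2262,  0.055 ])]
[[-0.943  0.332 -0.   ]
 [ 0.332  0.943 -0.001]
 [-0.    -0.001 -1.   ]]
tub [ 0.49  -0.016  0.04 ]
sock [0.626 0.011 0.04 ]
canA [0.59  0.488 0.04 ]
canB [0.443 0.565 0.04 ]
```

Emit:
{"name": "apply_moves", "arguments": {"targets": [1,-0.043,-0.027,0,0,1,-0.0863,-0.054,0,0,1,-0.0863,-0.054,0,0,1,-0.0863,-0.054,0,0,1,-0.0863,-0.054,0,0,1,-0.0863,-0.054,0,0,1,-0.0863,-0.054,0,0,1,-0.0863,-0.054,0,0,1,-0.0863,-0.054,0,0,1,-0.0863,-0.054,0,0,1,-0.0863,-0.054,0,0,1,-0.0863,-0.054,0,0,1,-0.043,-0.027,0,0.04,1,0,0,0,0.06,1,0,0,0,0.018,1,0,0,0,0], "grip_force": 10}}

```text
clock: 2.15
position: [0.5114, 0.2083, 0.2052]
ee_rot: [-0.81, -3.035, -0.0]
force: [0.2, -0.1, 0.3]
width: 0.006
```

Run:
```python
from h import *
import pickle
s=arm.observe(); im=eyes.get_image('wrist'); im2=eyes.get_image('top')
pickle.dump(s,open('s1.pkl','wb'))
cv2.imwrite('pics/w1.png',im[:,:,::-1]);cv2.imwrite('pics/t1.png',im2[:,:,::-1])
cv2.imwrite('pics/w1b.png',cv2.resize(im[:,:,::-1],(768,576),interpolation=cv2.INTER_CUBIC))
for k in('clock','position','joints','width','force'):print(k,s[k])
print(wpose(s)[1].as_matrix().round(3))
```

```text
clock 2.15
position [0.51144372 0.20833523 0.20517908]
joints [-0.66371673  0.31630801  0.23633272  1.76716482 -0.08352589  1.06803422
  0.65058355]
width 0.005689295870700173
force [ 0.2018637  -0.10171433  0.29904105]
[[-0.867  0.498 -0.   ]
 [ 0.498  0.867  0.   ]
 [ 0.    -0.    -1.   ]]
```

View pics/w1b.png

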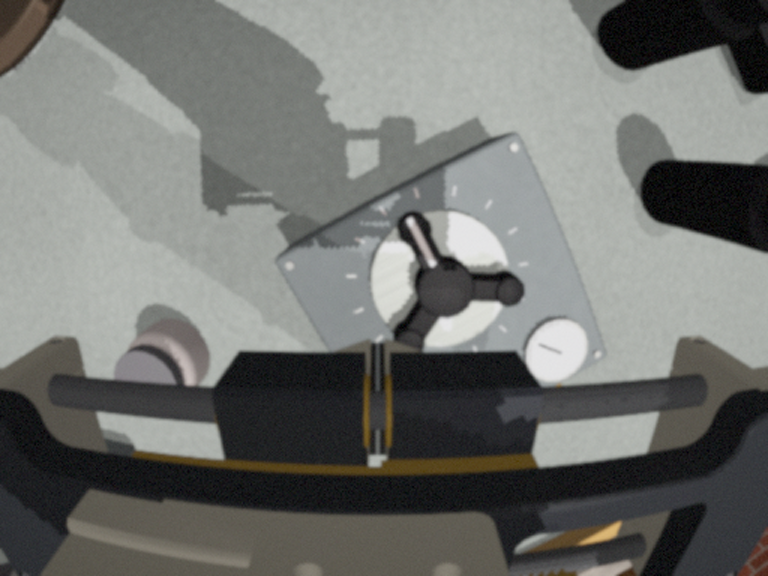

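Run:
```python
from h import *
im=cv2.imread('pics/w1.png')
cv2.imwrite('pics/w1c.png',cv2.resize(im[120:260,220:400],None,fx=4.4,fy=4.2,interpolation=cv2.INTER_CUBIC) if 0 else cv2.resize(im[120:260,220:400],None,fx=4,fy=4,interpolation=cv2.INTER_CUBIC))
import pickle;s=pickle.load(open('s1.pkl','rb'))
p=np.array(s['position']);print((wproj([p,p+[0,0,.019]],s)-[220,120])*4+1.5)
```

```text
[[123.68379121 439.72089439]
 [123.41223201 488.69121356]]
```

View pics/w1c.png

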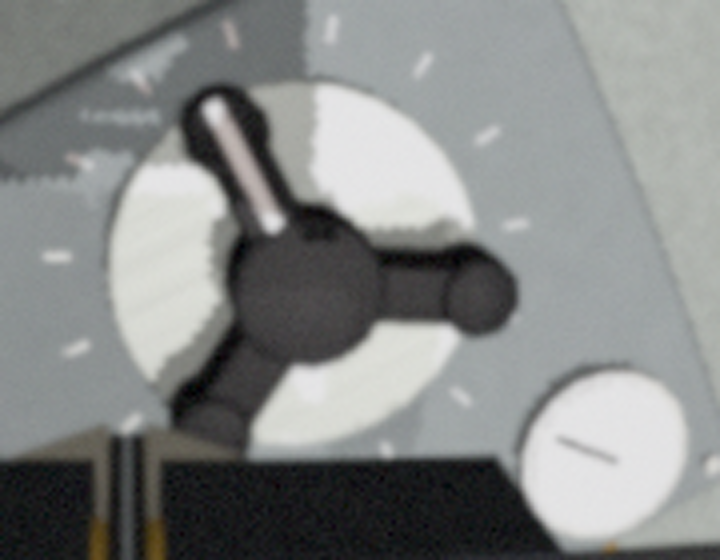

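Run:
```python
from h import *
import pickle;s=pickle.load(open('s1.pkl','rb'))
A=lambda u,v,z:wonz(220+(u+.5)/4-.5,120+(v+.5)/4-.5,z,s)
h=A(311,287,.108);print('hub',h)
for n,q in dict(right=(481,290),mark=(226,126),low=(211,430),l0=(213,105),l1=(276,225)).items():
    a=A(*q,.108);d=a-h;print(n,a.round(4),np.hypot(*d[:2]).round(4),np.degrees(np.arctan2(d[1],d[0])).round(1))
a,b=A(213,105,.108),A(276,225,.108);d=a-b;print('line',np.degrees(np.arctan2(d[1],d[0])))
# ticks
T=[(232,34),(332,28),(424,65),(487,135),(516,224),(460,397),(388,449),(57,256),(76,348),(131,424),(78,160),(140,82)]
P=np.array([A(*q,.075) for q in T])[:,:2]
from scipy.optimize import least_squares
r=least_squares(lambda c:np.hypot(*(P-c[:2]).T)-c[2],[.535,.247,.06],loss='soft_l1',f_scale=.001);print(r.x)
d=P-r.x[:2];print(np.degrees(np.arctan2(d[:,1],d[:,0])).round(1),np.hypot(*d.T).round(4))
# project model
C=np.array([r.x[0],r.x[1],0])
for z in(.108,.084,.075):print(z,(wproj(C+[0,0,z],s)-[220,120])*4+1.5)
```

```text
hub [0.53445793 0.24733802 0.108     ]
right [0.5566 0.2845 0.108 ] 0.0433 59.2
mark [0.4899 0.2481 0.108 ] 0.0446 179.0
low [0.5549 0.2083 0.108 ] 0.044 -62.3
l0 [0.484  0.2479 0.108 ] 0.0504 179.4
l1 [0.5166 0.2471 0.108 ] 0.0178 -179.2
line 178.61872044982178
[0.53608433 0.24637625 0.06357024]
[ 166.1  142.2  117.9   94.3   70.2   22.1   -1.1 -121.2  -97.3  -72.8
 -145.4 -169.3] [0.0634 0.0636 0.0637 0.0635 0.0636 0.064  0.0629 0.0634 0.0635 0.0639
 0.0638 0.0634]
0.108 [[310.58069296 294.49358005]]
0.084 [[297.02991346 270.02488649]]
0.075 [[292.43485287 261.75587028]]
```

The dial axis is at about (0.535, 0.247), and the marked lobe points to about 179°. I'm already above the gap behind that lobe, so I'll lower the tip.

Emit:
{"name": "apply_moves", "arguments": {"targets": [1,0,0,0.06,0.007,1,0,0,0.08,0.007,1,0,0,0.07,0,1,0,0,0.04,0,1,0,0,0.02,0,1,0,0,0.012,0,1,0,0,0,0]}}

```text
clock: 3.12
position: [0.5122, 0.208, 0.0928]
ee_rot: [0.846, 3.025, 0.001]
force: [1.1, -0.2, -0.2]
width: 0.008
```

```bash
cat > st.py <<'E'
from h import *
C=np.array([.5353,.2469])
def show():
    s=arm.observe();p,Rt=wpose(s);M=Rt.as_matrix();d=p[:2]-C
    print('t',round(float(s['clock']),3),'p',p.round(4),'F',np.round(s['force'],2),'r',np.hypot(*d).round(4),'phi',np.degrees(np.arctan2(d[1],d[0])).round(2)%360,'ydir',np.degrees(np.arctan2(M[1,1],M[0,1])).round(2),'tilt',M[2].round(3),'C in tool',(Rt.inv().apply([*(-d),0]))[:2].round(4))
    return s
if __name__=='__main__': show()
E
python3 st.py
```

```text
t 3.125 p [0.5122 0.208  0.0928] F [ 1.09 -0.25 -0.18] r 0.0452 phi 239.32 ydir 58.77 tilt [-0.     0.001 -1.   ] C in tool [0.0004 0.0452]
```

Emit:
{"name": "apply_moves", "arguments": {"targets": [1,0.00583,0.00015,0,0.033,1,0.00583,0.00015,0,0.033,1,0.00583,0.00015,0,0.033,1,0.00583,0.00015,0,0.033,1,0.00583,0.00015,0,0.033,1,0.00583,0.00015,0,0.033,1,0.00583,0.00015,0,0.033,1,0.00583,0.00015,0,0.033,1,0,0,0,0]}}

```text
clock: 4.25
position: [0.4987, 0.221, 0.0931]
ee_rot: [1.449, 2.787, 0.002]
force: [1.0, -1.0, -0.4]
width: 0.007
```

Run:
```python
from st import *
s=show()
im=eyes.get_image('wrist')[:,:,::-1]
import pickle;pickle.dump(s,open('s2.pkl','wb'))
cv2.imwrite('pics/w2.png',cv2.resize(im,(768,576),interpolation=cv2.INTER_CUBIC))
```

```text
t 4.25 p [0.4987 0.221  0.0931] F [ 1.02 -0.97 -0.38] r 0.0448 phi 215.29 ydir 35.05 tilt [ 0.     0.001 -1.   ] C in tool [0.0002 0.0448]
```

View pics/w2.png

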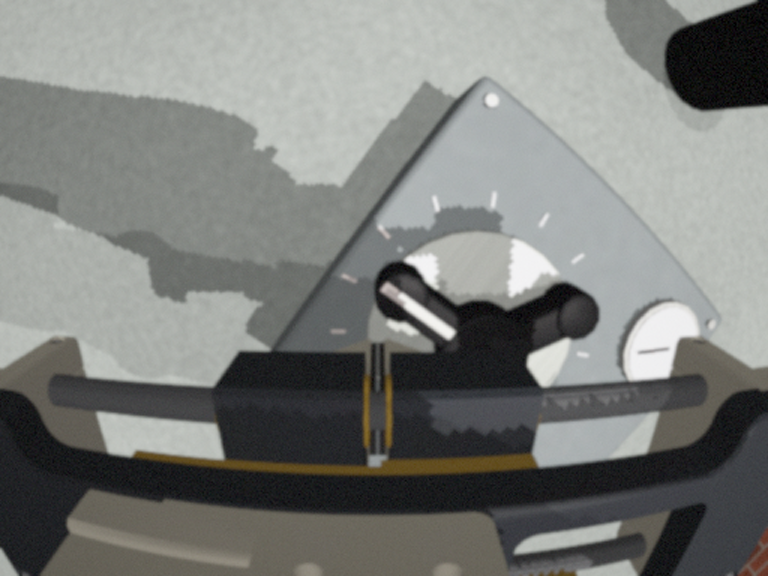

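Emit:
{"name": "apply_moves", "arguments": {"targets": [1,0.00387,7e-05,0,0.022,1,0.00387,7e-05,0,0.022,1,0.00387,7e-05,0,0.022,1,0.00387,7e-05,0,0.022,1,0.00387,7e-05,0,0.022,1,0.00387,7e-05,0,0.022,1,0.00387,7e-05,0,0.022,1,0.00387,7e-05,0,0.022]}}

```text
clock: 5.3
position: [0.4927, 0.2316, 0.0924]
ee_rot: [-1.824, -2.558, 0.0]
force: [-0.4, -0.3, 0.2]
width: 0.005
```

```bash
python3 st.py
```

```text
t 5.3 p [0.4927 0.2316 0.0924] F [-0.39 -0.26  0.2 ] r 0.0452 phi 199.76 ydir 19.03 tilt [ 0. -0. -1.] C in tool [0.0006 0.0452]
```

Emit:
{"name": "apply_moves", "arguments": {"targets": [1,0.00387,7e-05,0,0.022,1,0.00387,7e-05,0,0.022]}}

```text
clock: 5.55
position: [0.4919, 0.2346, 0.0924]
ee_rot: [-1.911, -2.494, -0.0]
force: [0.0, 0.6, -0.6]
width: 0.008
```

Run:
```python
from st import *
s=show()
im=eyes.get_image('wrist')[:,:,::-1]
import pickle;pickle.dump(s,open('s3.pkl','wb'))
cv2.imwrite('pics/w3f.png',im)
cv2.imwrite('pics/w3.png',cv2.resize(im[120:260,220:400],None,fx=4,fy=4,interpolation=cv2.INTER_CUBIC))
```

```text
t 5.55 p [0.4919 0.2346 0.0924] F [ 0.02  0.55 -0.62] r 0.0451 phi 195.83 ydir 15.07 tilt [ 0.  0. -1.] C in tool [0.0006 0.0451]
```

View pics/w3.png

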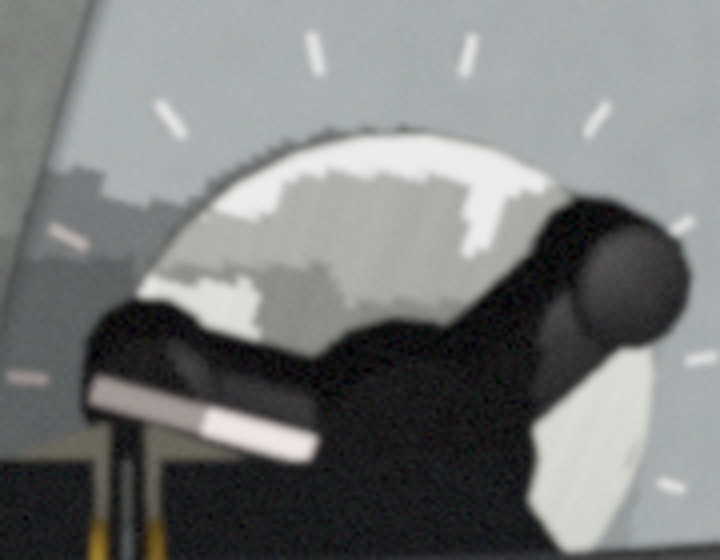

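```bash
cat > ang.py <<'E'
from st import *
def lineang(a,b,s,x0=220,y0=120,f=4,z=.108):
    A,B=[wonz(x0+(u+.5)/f-.5,y0+(v+.5)/f-.5,z,s) for u,v in(a,b)]
    d=A-B;c=A[:2]-C
    print('line',np.degrees(np.arctan2(d[1],d[0])).round(1),'len',np.hypot(*d[:2]).round(4),'end vs C',np.degrees(np.arctan2(c[1],c[0])).round(1),np.hypot(*c).round(4))
E
python3 - <<'E'
from ang import *
import pickle;s=pickle.load(open('s3.pkl','rb'))
lineang((93,389),(317,450),s); lineang((213,105),(276,225),pickle.load(open('s1.pkl','rb')))
E
```

```text
line 178.7 len 0.035 end vs C 179.3 0.052
line 178.6 len 0.0326 end vs C 179.2 0.0517
```

Run:
```python
from st import *
im=eyes.get_image('scene')[:,:,::-1]
u,v=proj('scene',arm.observe()['position'])[0];print(u,v)
x,y=int(u)-50,int(v)-50
cv2.imwrite('pics/s3.png',cv2.resize(im[y:y+75,x:x+100],None,fx=8,fy=8,interpolation=cv2.INTER_CUBIC))
im=cv2.imread('pics/scene0.png');u,v=proj('scene',[.207,.589,.2044])[0];print(u,v);x,y=int(u)-50,int(v)-50
cv2.imwrite('pics/s0.png',cv2.resize(im[y:y+75,x:x+100],None,fx=8,fy=8,interpolation=cv2.INTER_CUBIC))
```

```text
299.4240219113414 159.23449389567773
333.83201658968983 78.71673497743957
```

View pics/s3.png

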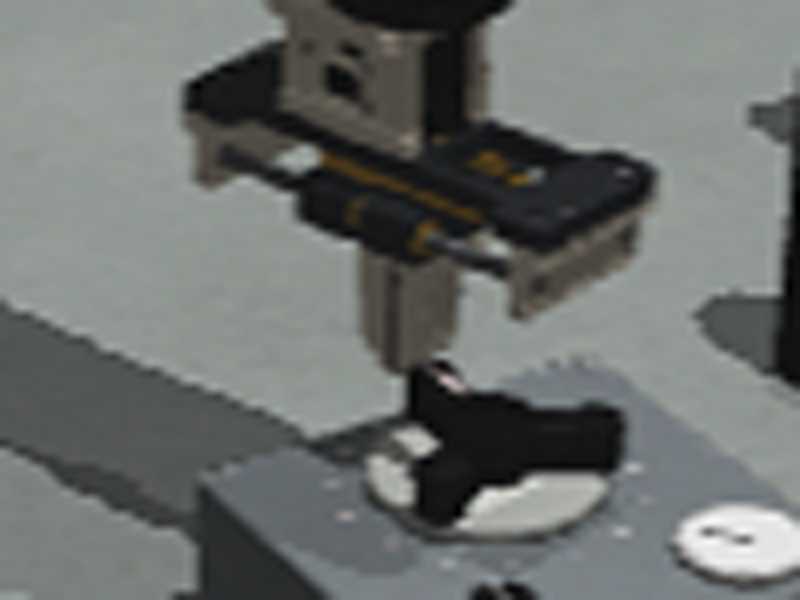

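View pics/s0.png

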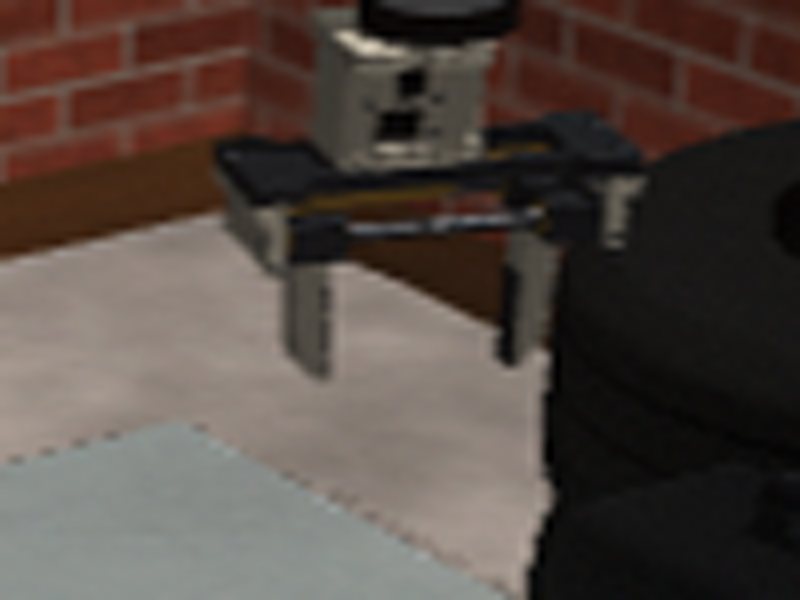

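Run:
```python
from st import *
s=arm.observe();p,Rt=wpose(s)
x,y=299-50,159-50
Q=[[C[0],C[1],.108],[.4913,.2479,.108],[.4838,.2479,.108],[.6321,.3016,.081]]
print('scene hub,mark,line end,gauge',((proj('scene',Q)-[x,y])*8+3.5).round(0).tolist())
for dx in(-.0095,.0095):
  for dy in(-.018,.018):
    print(dx,dy,[((proj('scene',p+Rt.apply([dx,dy,-h]))-[x,y])*8+3.5).round(0).tolist()[0] for h in(0,.01,.015,.02)])
for dx in(0,.0095):print('wrist',dx,[((wproj(p+Rt.apply([dx,0,-h]),s)-[220,120])*4+1.5).round(0).tolist()[0] for h in(0,.01,.015,.02)])
```

```text
scene hub,mark,line end,gauge [[493.0, 410.0], [433.0, 364.0], [423.0, 356.0], [744.0, 535.0]]
-0.0095 -0.018 [[359.0, 399.0], [360.0, 378.0], [360.0, 368.0], [360.0, 357.0]]
-0.0095 0.018 [[425.0, 429.0], [426.0, 408.0], [426.0, 397.0], [427.0, 387.0]]
0.0095 -0.018 [[389.0, 382.0], [390.0, 362.0], [390.0, 351.0], [390.0, 341.0]]
0.0095 0.018 [[455.0, 412.0], [456.0, 391.0], [456.0, 380.0], [457.0, 370.0]]
wrist 0 [[126.0, 441.0], [126.0, 466.0], [126.0, 479.0], [126.0, 493.0]]
wrist 0.0095 [[126.0, 386.0], [126.0, 409.0], [126.0, 421.0], [126.0, 433.0]]
```

The dial hasn't moved. Both the scene and wrist views show that the fingers physically end about 19 mm short of the TCP, so the tip is passing just over the lobes. I'll go back to the middle of the gap and lower it in stages while watching the force.

Emit:
{"name": "apply_moves", "arguments": {"targets": [1,-0.01938,0.00168,0,-0.11,1,-0.01938,0.00168,0,-0.11,1,-0.01938,0.00168,0,-0.11,1,-0.01938,0.00168,0,-0.11,1,0,0,0,0,1,0,0,0.01,0,1,0,0,0.01,0,1,0,0,0,0]}}

```text
clock: 6.65
position: [0.5088, 0.2096, 0.0839]
ee_rot: [-0.95, -2.994, 0.001]
force: [-0.3, 0.7, -0.5]
width: 0.005
```

Run:
```python
from st import *
s=show()
im=eyes.get_image('scene')[:,:,::-1]
u,v=proj('scene',s['position'])[0];x,y=int(u)-50,int(v)-50;print(u-x,v-y)
cv2.imwrite('pics/s4.png',cv2.resize(im[y:y+75,x:x+100],None,fx=8,fy=8,interpolation=cv2.INTER_CUBIC))
```

```text
t 6.65 p [0.5088 0.2096 0.0839] F [-0.26  0.65 -0.55] r 0.0457 phi 234.6 ydir 54.77 tilt [ 0.    -0.001 -1.   ] C in tool [-0.0001  0.0457]
50.97959938057477 50.75149632432564
```

View pics/s4.png

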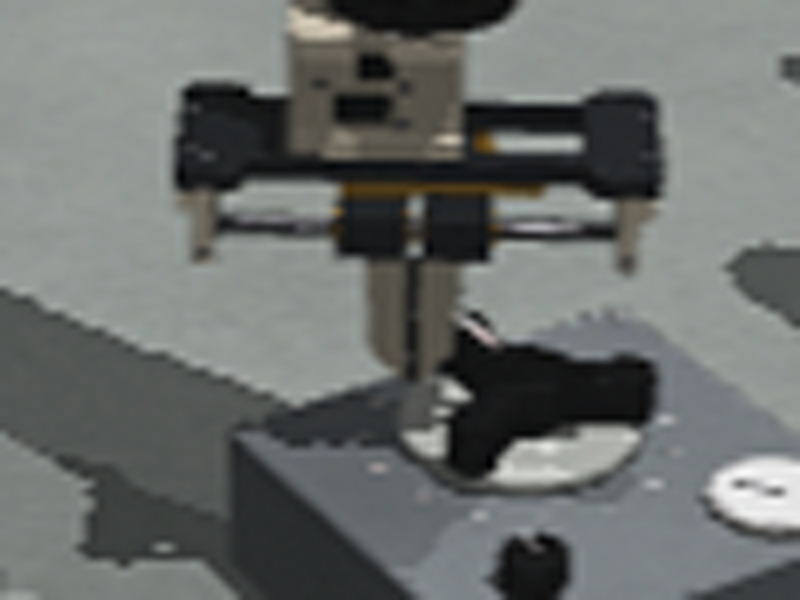

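Emit:
{"name": "apply_moves", "arguments": {"targets": [1,0,0,0.008,0,1,0,0,0.008,0,1,0,0,0.006,0,1,0,0,0,0]}}

```text
clock: 7.2
position: [0.5093, 0.2094, 0.0754]
ee_rot: [-0.95, -2.994, 0.0]
force: [-0.6, 0.5, 0.3]
width: 0.002
```

```bash
python3 st.py
```

```text
t 7.2 p [0.5093 0.2094 0.0754] F [-0.56  0.53  0.31] r 0.0456 phi 235.26 ydir 54.79 tilt [ 0. -0. -1.] C in tool [0.0004 0.0456]
```

Emit:
{"name": "apply_moves", "arguments": {"targets": [1,0.0059,0.00015,0,0.033,1,0.0059,0.00015,0,0.033,1,0.0059,0.00015,0,0.033,1,0.0059,0.00015,0,0.033,1,0.0059,0.00015,0,0.033,1,0.0059,0.00015,0,0.033,1,0.0059,0.00015,0,0.033,1,0.00394,7e-05,0,0.022,1,0.00394,7e-05,0,0.022,1,0.00394,7e-05,0,0.022,1,0.00394,7e-05,0,0.022,1,0.00394,7e-05,0,0.022]}}

```text
clock: 8.7
position: [0.4942, 0.2277, 0.0756]
ee_rot: [1.712, 2.634, -0.0]
force: [0.7, -3.2, 0.8]
width: 0.011
```

```bash
python3 st.py
```

```text
t 8.7 p [0.4942 0.2277 0.0756] F [ 0.7  -3.16  0.85] r 0.0453 phi 205.05 ydir 23.95 tilt [-0.  0. -1.] C in tool [0.0009 0.0453]
```

Emit:
{"name": "apply_moves", "arguments": {"targets": [1,0.00394,7e-05,0,0.022,1,0.00394,7e-05,0,0.022,1,0.00394,7e-05,0,0.022,1,0.00394,7e-05,0,0.022,1,0.00394,7e-05,0,0.022,1,0.00394,7e-05,0,0.022,1,0.00394,7e-05,0,0.022,1,0.00394,7e-05,0,0.022,1,0.00394,7e-05,0,0.022,1,0.00394,7e-05,0,0.022,1,0,0,0,0]}}

```text
clock: 10.07
position: [0.4901, 0.2425, 0.0756]
ee_rot: [2.137, 2.302, -0.002]
force: [-0.7, -4.5, 1.3]
width: 0.006
```

Run:
```python
from st import *
s=show()
im=eyes.get_image('wrist')[:,:,::-1]
import pickle;pickle.dump(s,open('s5.pkl','wb'))
cv2.imwrite('pics/w5.png',cv2.resize(im[120:260,220:400],None,fx=4,fy=4,interpolation=cv2.INTER_CUBIC))
```

```text
t 10.075 p [0.4901 0.2425 0.0756] F [-0.67 -4.46  1.32] r 0.0454 phi 185.52 ydir 4.24 tilt [-0.001 -0.001 -1.   ] C in tool [0.001  0.0454]
```

View pics/w5.png

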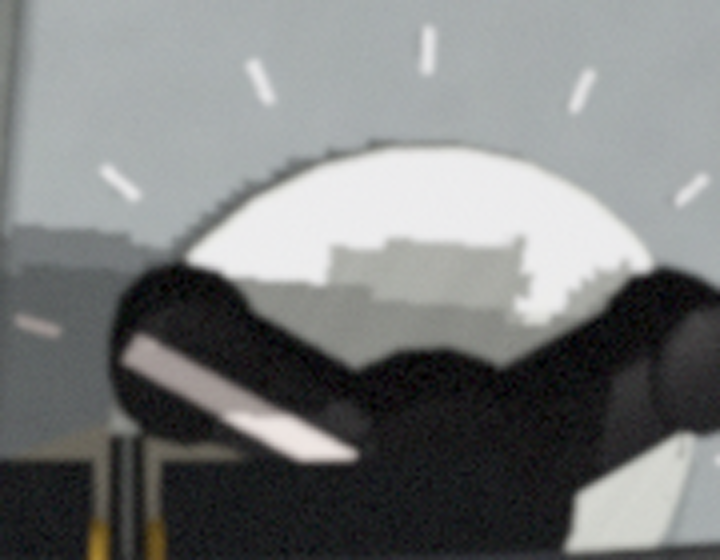

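Run:
```python
from ang import *
import pickle;s=pickle.load(open('s5.pkl','rb'))
lineang((134,351),(320,452),s)
```

```text
line 154.4 len 0.029 end vs C 154.7 0.0511
```

Emit:
{"name": "apply_moves", "arguments": {"targets": [1,0.00394,7e-05,0,0.022,1,0.00394,7e-05,0,0.022,1,0.00394,7e-05,0,0.022,1,0.00394,7e-05,0,0.022,1,0.00394,7e-05,0,0.022,1,0.00394,7e-05,0,0.022,1,0.00394,7e-05,0,0.022,1,0.00394,7e-05,0,0.022,1,0.00394,7e-05,0,0.022,1,0.00394,7e-05,0,0.022,1,0.00394,7e-05,0,0.022,1,0,0,0,0]}}

```text
clock: 11.62
position: [0.4922, 0.2606, 0.0756]
ee_rot: [2.533, 1.858, 0.0]
force: [-0.2, 0.1, -0.4]
width: 0.006
```

Run:
```python
from st import *
s=show()
im=eyes.get_image('wrist')[:,:,::-1]
import pickle;pickle.dump(s,open('s6.pkl','wb'))
cv2.imwrite('pics/w6.png',cv2.resize(im[120:260,220:400],None,fx=4,fy=4,interpolation=cv2.INTER_CUBIC))
```

```text
t 11.625 p [0.4922 0.2606 0.0756] F [-0.25  0.08 -0.36] r 0.0452 phi 162.38 ydir -17.49 tilt [-0.  0. -1.] C in tool [-0.0001  0.0452]
```

View pics/w6.png

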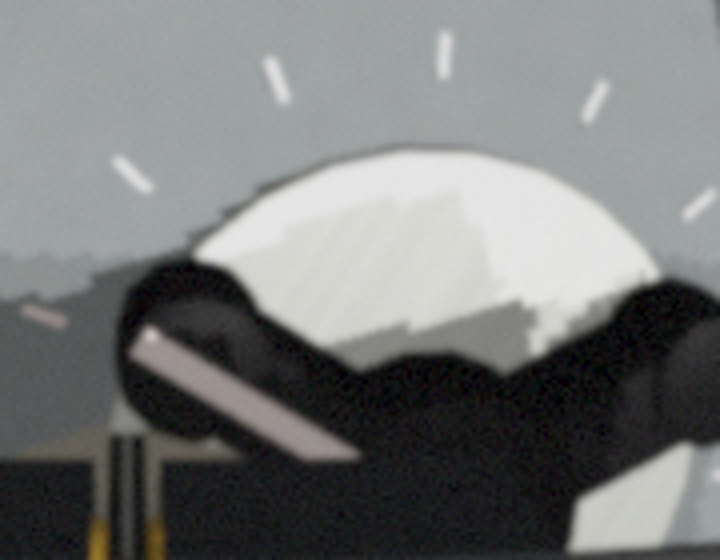

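Run:
```python
from ang import *
import pickle;s=pickle.load(open('s6.pkl','rb'))
lineang((140,342),(325,452),s)
```

```text
line 130.5 len 0.0296 end vs C 130.4 0.0516
```

Emit:
{"name": "apply_moves", "arguments": {"targets": [1,0.00394,7e-05,0,0.022,1,0.00394,7e-05,0,0.022,1,0.00394,7e-05,0,0.022,1,0.00394,7e-05,0,0.022,1,0.00394,7e-05,0,0.022,1,0.00394,7e-05,0,0.022,1,0.00394,7e-05,0,0.022,1,0.00394,7e-05,0,0.022,1,0.00394,7e-05,0,0.022,1,0.00394,7e-05,0,0.022,1,0.00394,7e-05,0,0.022,1,0.00394,7e-05,0,0.022,1,0,0,0,0]}}

```text
clock: 13.3
position: [0.5015, 0.2769, 0.0756]
ee_rot: [2.862, 1.296, 0.0]
force: [-0.5, -0.6, -0.4]
width: 0.008
```

Run:
```python
from st import *
s=show()
im=eyes.get_image('wrist')[:,:,::-1]
import pickle;pickle.dump(s,open('s7.pkl','wb'))
cv2.imwrite('pics/w7.png',cv2.resize(im[120:260,220:400],None,fx=4,fy=4,interpolation=cv2.INTER_CUBIC))
```

```text
t 13.3 p [0.5015 0.2769 0.0756] F [-0.48 -0.58 -0.37] r 0.0452 phi 138.42 ydir -41.26 tilt [-0.  0. -1.] C in tool [-0.0003  0.0452]
```

View pics/w7.png

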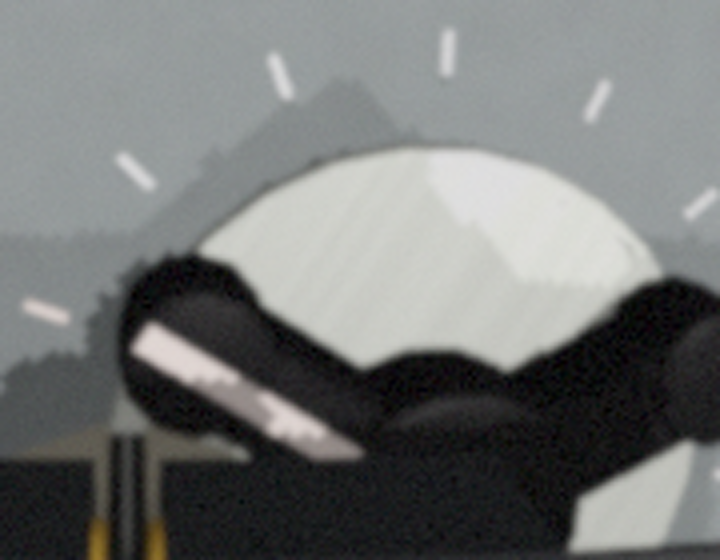

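Emit:
{"name": "apply_moves", "arguments": {"targets": [1,0.00394,7e-05,0,0.022,1,0.00394,7e-05,0,0.022,1,0.00394,7e-05,0,0.022,1,0.00394,7e-05,0,0.022,1,0.00394,7e-05,0,0.022,1,0.00394,7e-05,0,0.022,1,0.00394,7e-05,0,0.022,1,0.00394,7e-05,0,0.022,1,0.00394,7e-05,0,0.022,1,0.00394,7e-05,0,0.022,1,0.00394,7e-05,0,0.022,1,0.00394,7e-05,0,0.022,1,0,0,0,0]}}

```text
clock: 14.98
position: [0.5166, 0.2881, 0.0756]
ee_rot: [3.067, 0.679, 0.0]
force: [0.1, 0.5, -0.2]
width: 0.005
```

Run:
```python
from st import *
s=show()
im=eyes.get_image('wrist')[:,:,::-1]
import pickle;pickle.dump(s,open('s8.pkl','wb'))
cv2.imwrite('pics/w8.png',cv2.resize(im[120:260,220:400],None,fx=4,fy=4,interpolation=cv2.INTER_CUBIC))
from ang import *
lineang((145,335),(330,452),pickle.load(open('s7.pkl','rb')))
```

```text
t 14.975 p [0.5166 0.2881 0.0756] F [ 0.15  0.51 -0.16] r 0.0452 phi 114.41 ydir -65.02 tilt [ 0.  0. -1.] C in tool [-0.0005  0.0452]
line 105.3 len 0.0302 end vs C 105.8 0.0517
```

View pics/w8.png

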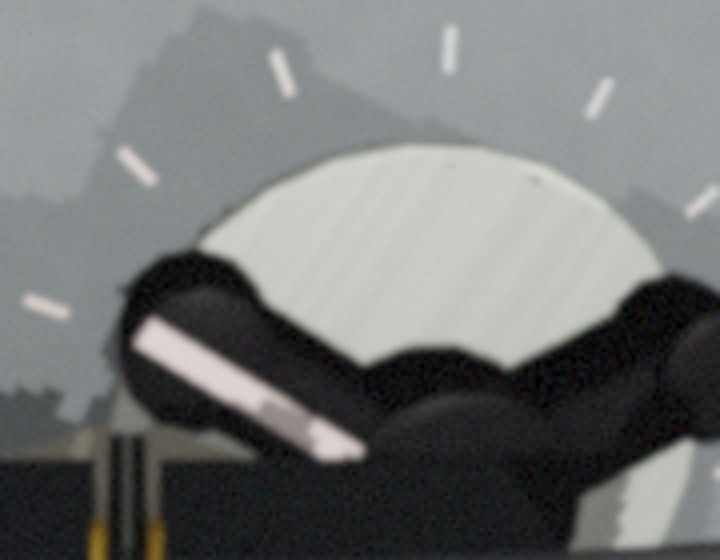

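Emit:
{"name": "apply_moves", "arguments": {"targets": [1,-0.0078,0.00027,0,-0.044,1,-0.0078,0.00027,0,-0.044,1,-0.0078,0.00027,0,-0.044,1,0,0,-0.03,0,1,0,0,-0.07,0,1,0,0,-0.07,0,1,0,0,-0.07,0,1,0,0,-0.06,0,1,0,0,-0.02,0,1,0,0,0,0]}}

```text
clock: 16.27
position: [0.5086, 0.2834, 0.2039]
ee_rot: [-2.98, -0.993, -0.001]
force: [0.8, 0.4, 0.1]
width: 0.007
```

Run:
```python
from st import *
s=show()
p,Rt=wpose(s)
# hover so that button is visible: stop 90mm short? target above button
B=np.array([.570,-.2140])
print('tool shift to button',Rt.inv().apply([*(B-p[:2]),0])/.4)
for k in('joints',):print(s[k].round(2))
im=eyes.get_image('wrist')[:,:,::-1]
import pickle;pickle.dump(s,open('s9.pkl','wb'))
cv2.imwrite('pics/w9.png',cv2.resize(im[100:260,200:400],None,fx=4,fy=3.75 if 0 else 4,interpolation=cv2.INTER_CUBIC)[:600])
```

```text
t 16.275 p [0.5086 0.2834 0.2039] F [0.78 0.38 0.1 ] r 0.0452 phi 126.22 ydir -53.14 tilt [ 0.001 -0.    -1.   ] C in tool [-0.0005  0.0452]
tool shift to button [-6.23028586e-01  1.08705130e+00 -7.36272095e-04]
[-1.18  0.45  0.85  1.73 -0.37  1.13 -1.15]
```

View pics/w9.png

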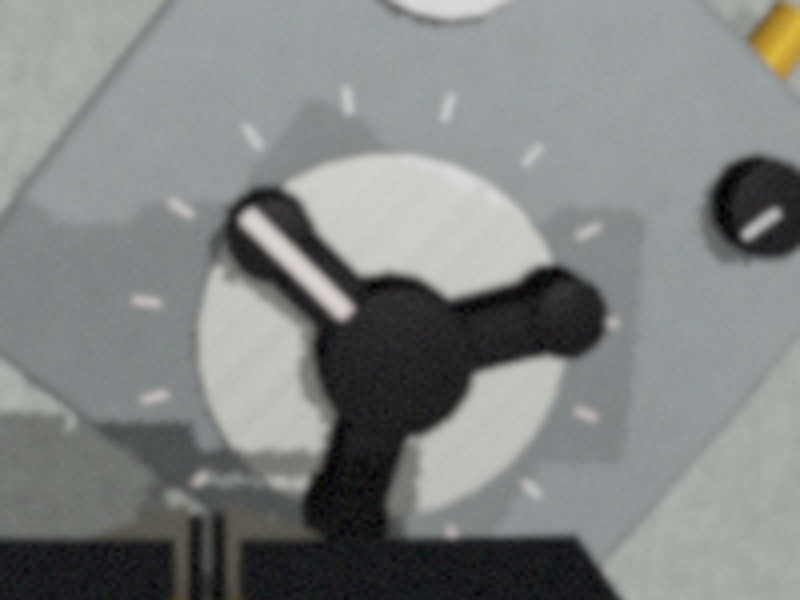

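Run:
```python
from ang import *
import pickle;s=pickle.load(open('s9.pkl','rb'))
lineang((245,214),(348,315),s,200,100)
```

```text
line 82.7 len 0.0345 end vs C 81.6 0.0524
```

Emit:
{"name": "apply_moves", "arguments": {"targets": [1,-0.0267,0.0388,0,0,1,-0.0534,0.0776,0,0,1,-0.0534,0.0776,0,0,1,-0.0534,0.0776,0,0,1,-0.0534,0.0776,0,0,1,-0.0534,0.0776,0,0,1,-0.0534,0.0776,0,0,1,-0.0534,0.0776,0,0,1,-0.0534,0.0776,0,0,1,-0.0534,0.0776,0,0,1,-0.0534,0.0776,0,0,1,-0.0534,0.0776,0,0,1,-0.0534,0.0776,0,0,1,-0.0534,0.0776,0,0,1,-0.0267,0.0388,0,0,1,0,0,0,0]}}

```text
clock: 18.32
position: [0.5283, -0.2464, 0.2031]
ee_rot: [2.982, 0.987, -0.002]
force: [-0.2, -0.6, -0.1]
width: 0.009
```

Run:
```python
from st import *
s=show();print(s['joints'].round(2))
im=eyes.get_image('wrist')[:,:,::-1];t=eyes.get_image('top')[:,:,::-1]
import pickle;pickle.dump(s,open('s10.pkl','wb'))
cv2.imwrite('pics/w10.png',cv2.resize(im,(768,576),interpolation=cv2.INTER_CUBIC))
cv2.imwrite('pics/w10f.png',im)
cv2.imwrite('pics/t10.png',cv2.resize(t[165:240,155:235],None,fx=7.5,fy=7.5,interpolation=cv2.INTER_CUBIC))
```

```text
t 18.325 p [ 0.5283 -0.2464  0.2031] F [-0.18 -0.61 -0.13] r 0.4934 phi 269.18 ydir -53.37 tilt [-0.001 -0.    -1.   ] C in tool [ 0.3    -0.3917]
[-0.26  0.46  0.88  1.73 -0.39  1.13 -0.19]
```

View pics/w10.png

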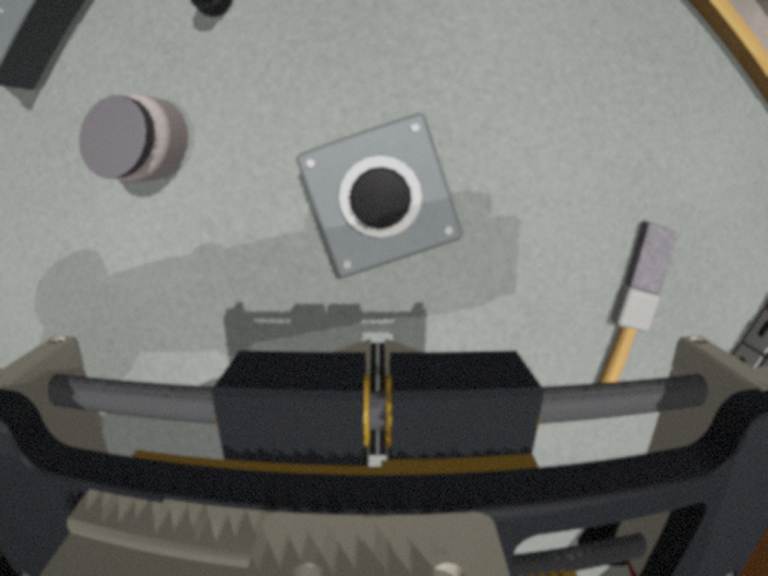

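View pics/t10.png

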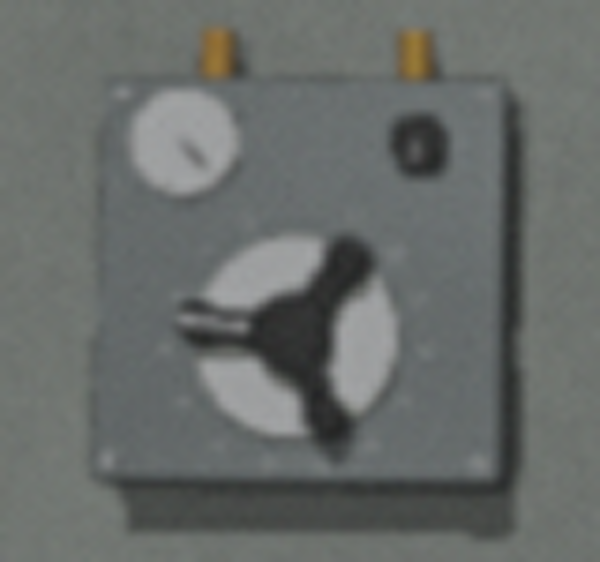

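The dial mark now stands at 82.7°, where four clicks from 178.8° should put it (82.8°). The knob is unchanged. Next I'll locate the button from the wrist view, where its top is at (380,197).

Run:
```python
from st import *
import pickle;s=pickle.load(open('s10.pkl','rb'))
im=cv2.imread('pics/w10f.png',0)
k=im[105:160,220:290]<60
n,l,st,c=cv2.connectedComponentsWithStats(k.astype(np.uint8));i=1+np.argmax(st[1:,4]);print(c[i]+[220,105],st[i])
u,v=c[i]+[220,105]
b=wonz(u,v,.075,s);print(b)
p,Rt=wpose(s)
for q in(b[:2],[.5696,-.2134]):print(q,Rt.inv().apply([*(np.array(q)-p[:2]),0])/.4)
```

```text
[252.14730539 136.03353293] [ 14  12  39  35 835]
[ 0.56852952 -0.2168963   0.075     ]
[ 0.56852952 -0.2168963 ] [ 0.12479328  0.0008728  -0.00018704]
[0.5696, -0.2134] [ 0.13215629 -0.00454464 -0.00019698]
```

Emit:
{"name": "apply_moves", "arguments": {"targets": [1,0.03,0,0,0,1,0.06,-0.001,0.03,0,1,0.03,0,0.08,0,1,0.007,0,0.08,0,1,0,0,0.08,0,1,0,0,0.04,0,1,0,0,0.02,0,1,0,0,0,0]}}

```text
clock: 19.42
position: [0.5709, -0.2128, 0.0717]
ee_rot: [2.98, 0.994, 0.0]
force: [-0.0, -0.7, 0.7]
width: 0.006
```

Run:
```python
from st import *
s=show()
im=eyes.get_image('scene')[:,:,::-1]
u,v=proj('scene',s['position'])[0];x,y=int(u)-50,int(v)-50;print(u-x,v-y)
cv2.imwrite('pics/s11.png',cv2.resize(im[y:y+75,x:x+100],None,fx=8,fy=8,interpolation=cv2.INTER_CUBIC))
```

```text
t 19.425 p [ 0.5709 -0.2128  0.0717] F [-0.05 -0.67  0.71] r 0.4611 phi 274.43 ydir -53.09 tilt [ 0.  0. -1.] C in tool [ 0.2476 -0.389 ]
50.718942824230794 50.82718323144795
```

View pics/s11.png

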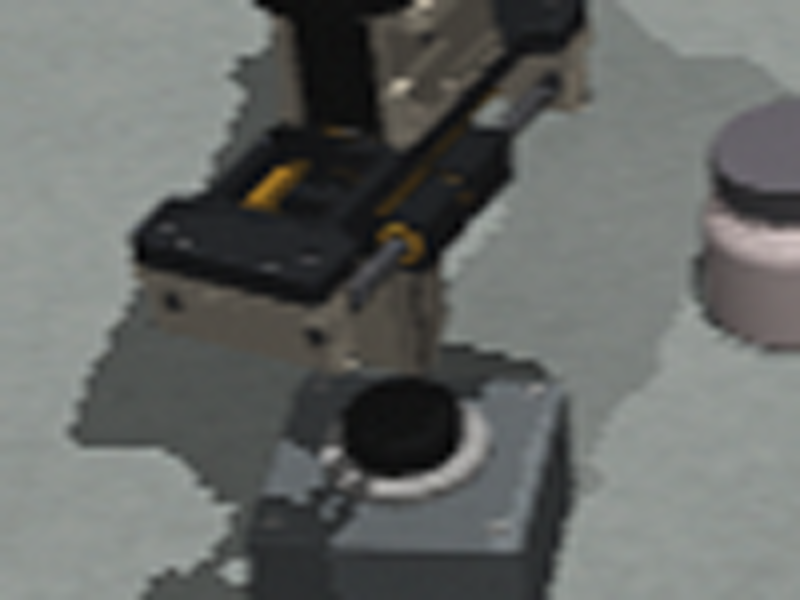

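Emit:
{"name": "apply_moves", "arguments": {"targets": [1,-0.004,0,0.01,0,1,-0.003,0,0.01,0,1,0,0,0.0075,0,1,0,0,0.005,0,1,0,0,0.005,0,1,0,0,0,0]}}

```text
clock: 20.23
position: [0.5683, -0.2146, 0.0565]
ee_rot: [-2.98, -0.994, 0.0]
force: [-0.2, -0.9, 0.8]
width: 0.006
```

```bash
python3 st.py
```

```text
t 20.225 p [ 0.5683 -0.2146  0.0565] F [-0.24 -0.87  0.8 ] r 0.4627 phi 274.08 ydir -53.11 tilt [-0. -0. -1.] C in tool [ 0.2507 -0.3889]
```

Emit:
{"name": "apply_moves", "arguments": {"targets": [1,0,0,0.004,0,1,0,0,0.004,0,1,0,0,0,0]}}

```text
clock: 20.6
position: [0.5683, -0.2147, 0.0534]
ee_rot: [2.98, 0.994, 0.0]
force: [0.0, 0.7, 0.3]
width: 0.005
```

Emit:
{"name": "apply_moves", "arguments": {"targets": [1,0,0,0.004,0,1,0,0,0.004,0,1,0,0,0,0]}}

```text
clock: 20.98
position: [0.5683, -0.2147, 0.0502]
ee_rot: [2.98, 0.994, 0.0]
force: [-0.3, -0.1, 2.5]
width: 0.008
```

Emit:
{"name": "apply_moves", "arguments": {"targets": [1,0,0,0.003,0,1,0,0,0.003,0,1,0,0,0,0]}}

```text
clock: 21.35
position: [0.5684, -0.2147, 0.0478]
ee_rot: [2.98, 0.994, 0.0]
force: [0.1, 0.2, 2.9]
width: 0.009
```

Emit:
{"name": "apply_moves", "arguments": {"targets": [1,0,0,0.003,0,1,0,0,0.003,0,1,0,0,0,0]}}

```text
clock: 21.72
position: [0.5684, -0.2147, 0.0466]
ee_rot: [-2.98, -0.994, -0.002]
force: [-2.7, 3.7, 16.2]
width: 0.004
```

The force rose sharply to 16 N as the motion stopped, so the button is bottomed. I'll release it and lift off.

Emit:
{"name": "apply_moves", "arguments": {"targets": [1,0,0,0,0,1,0,0,-0.01,0,1,0,0,-0.02,0,1,0,0,-0.03,0,1,0,0,-0.08,0,1,0,0,-0.1,0,1,0,0,-0.1,0,1,-0.06,0,-0.05,0,1,-0.07,0,0,0,1,0,0,0,0]}}

```text
clock: 22.98
position: [0.5237, -0.248, 0.2013]
ee_rot: [-2.982, -0.987, 0.001]
force: [0.1, 0.3, -0.7]
width: 0.006
```

Run:
```python
from st import *
s=show()
im=eyes.get_image('wrist')[:,:,::-1];t=eyes.get_image('top')[:,:,::-1];sc=eyes.get_image('scene')[:,:,::-1]
cv2.imwrite('pics/w12.png',cv2.resize(im,(768,576),interpolation=cv2.INTER_CUBIC))
cv2.imwrite('pics/t12.png',cv2.resize(t,(768,576),interpolation=cv2.INTER_CUBIC))
cv2.imwrite('pics/sc12.png',cv2.resize(sc,(768,576),interpolation=cv2.INTER_CUBIC))
k=cv2.cvtColor(im,cv2.COLOR_BGR2GRAY)[90:175,210:300]<60
n,l,st,c=cv2.connectedComponentsWithStats(k.astype(np.uint8));i=1+np.argmax(st[1:,4]);print(c[i]+[210,90],st[i]);u,v=c[i]+[210,90];print(wonz(u,v,.075,s))
a=cv2.imread('pics/top0.png').astype(int);d=np.abs(a-t).max(2);d[d<40]=0
cv2.imwrite('pics/d12.png',cv2.resize(np.clip(d*3,0,255).astype(np.uint8),(768,576)))
```

```text
t 22.975 p [ 0.5237 -0.248   0.2013] F [ 0.13  0.29 -0.67] r 0.4951 phi 268.65999999999997 ydir -53.36 tilt [-0.001 -0.001 -1.   ] C in tool [ 0.3046 -0.3902]
[253.39948119 132.52010376] [ 26  25  38  32 771]
[ 0.56781007 -0.21715469  0.075     ]
```

View pics/t12.png

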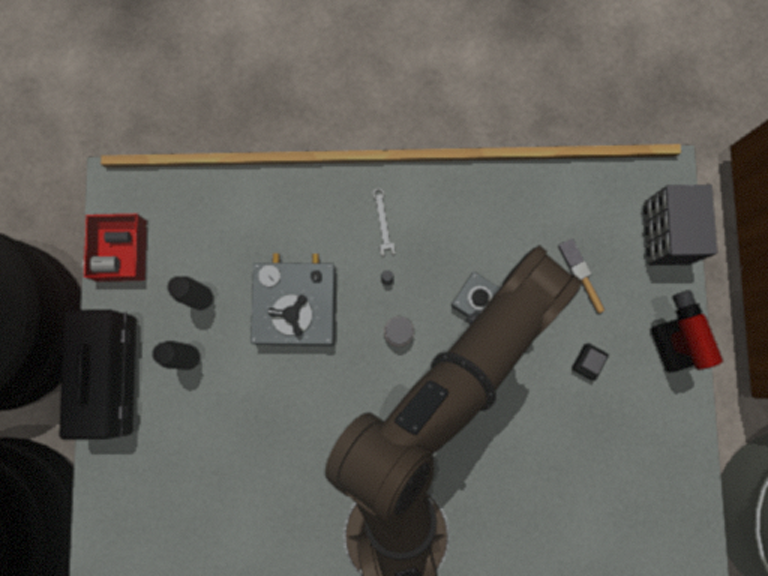

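View pics/sc12.png

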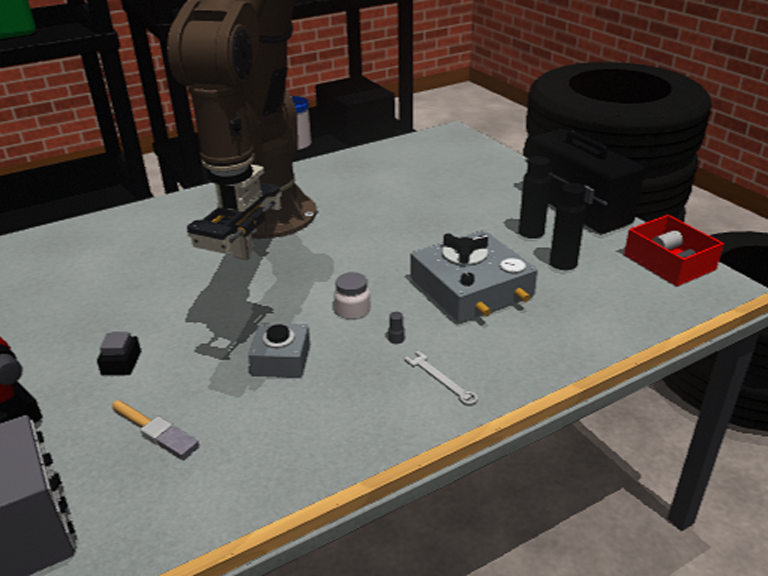

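View pics/w12.png

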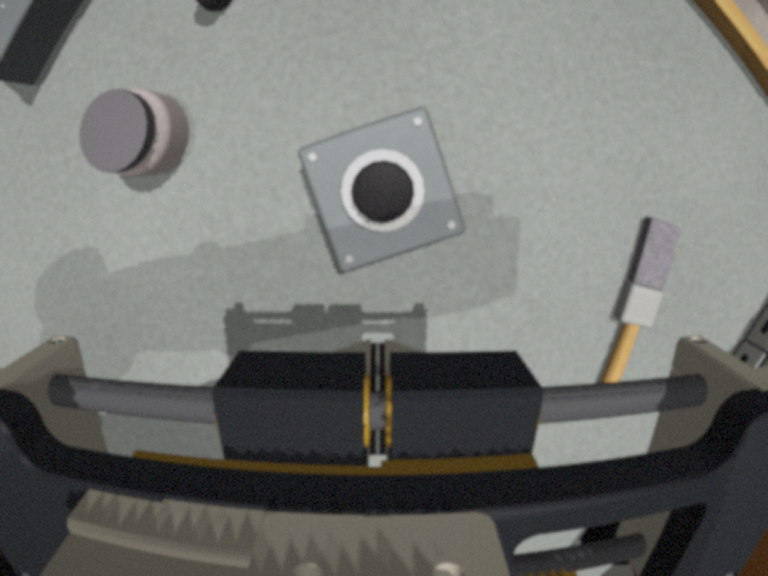

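Run:
```python
from st import *
b=cv2.imread('pics/scene0.png'); a=eyes.get_image('scene')[:,:,::-1]
r=np.hstack([i[205:260,160:212] for i in (b,a)])
cv2.imwrite('pics/cmp.png',cv2.resize(r,None,fx=7.5,fy=7.5,interpolation=cv2.INTER_CUBIC))
```

```text
(no output)
```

View pics/cmp.png

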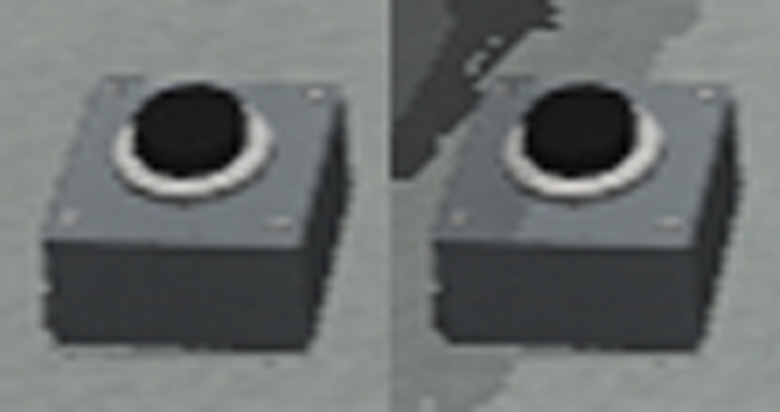

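The before and after views match: the button is fully out again and the box hasn't moved. I'll hand the job in.

```bash
python3 -c "
from cell import arm
print(arm.sign_off())"
```

```text
the job is handed in; nothing more can be done
None
```

I pushed the dial round four clicks clockwise with the shut fingertips. I then pressed the button fully down, let it spring back, and handed the job in at about 23 s.

- **Dial:** The marked lobe went from about 178.8° to 82.7°, a turn of 96.1° against the 96° wanted. I checked the angle in pictures at the first three clicks and again after lifting off. The largest force I read while pushing was about 4.5 N.
- **Button:** The force reading rose from 2.9 to 16 N as the tool stopped moving at 0.0466 m, so the button was bottomed. Afterwards the scene picture looked the same as at the start, with the button out and its box in the same place to within about 1 mm.
- **Other things:** The small knob and the other objects look unmoved in the last pictures. The hand was clear of everything, about 0.2 m up.
- **What disagreed:** The fingers physically end about 18 mm short of the stated TCP. My first pass therefore went over the lobes without touching anything, and I repeated it lower after checking the pictures. The wrist and top cameras disagreed by up to about 4 mm on the button's centre. I pressed between the two estimates.

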